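# Set the bench indexer to its third click

### The job

Pull the screwdriver out of the bench indexer, where it blocks the dial, and stand it blade down in the tool tin. Then zero the indexer by turning its T-handle anticlockwise (seen from above) until the dial is fully home against its end stop, and from there index the dial exactly three clicks clockwise without ever going past the third click. Count the clicks of the dial, not the turn of the handle: its stem is springy.

Things in the scene. Friction and masses are not known exactly. Their poses are not given: they have to be found in the camera images.
- indexer: Bench indexer: round grey foot (192 mm across), fixed, under a ribbed aluminium dial (108 mm across, top 66 mm up) and a black T-handle. Origin: on the dial's axis, on the bench. +x points to a grey bracket, 100 mm high, over the far rim, 26 to 80 mm from the axis. White marks on the foot show the clicks; the longest is click 0, 285 degrees anticlockwise from +x, with a 70 mm stop post beside it.
- dial (a joint): Dial angle in rad, growing clockwise from above: 0 at the end stop (click 0), one click each 0.524 (30 degrees), 7 clicks in all. A spring-and-weight roller snaps the dial into each click; it starts in click 1 or 2. Moves with the steel index arm, which strikes the screwdriver before click 3 while that stands in its bush.
- index_tip (a point): Tip of the steel index arm on the dial, 90 mm from the axis, 60 mm above the bench. The arm is 14 mm wide and 12 mm thick.
- handle_grip (a point): Middle of the T-handle's black bar, on the dial's axis, 125 mm above the bench; turns with the handle, z up. Bar 90 mm long, 14 mm thick, 111 to 139 mm above the bench; its length lies along the point's x axis. At rest it is in line with the index arm. Apart from the screwdriver nothing near it is higher than 100 mm.
- screwdriver: Screwdriver, 187 mm long: red handle 98 mm long, 21 mm thick, and a 6 mm shank. It starts upright, blade down, in a steel bush 76 mm from the dial's axis on the robot's side (mouth 52 mm above the bench, shank 38 mm deep in it with 1 mm play); handle then 93 to 191 mm up. +x points along it to the blade; its long axis passes 11 mm from the origin, along +z.
- driver_handle (a point): Point on the axis of the screwdriver's handle, 34 mm from its butt end, 157 mm above the bench at the start; 142 mm from driver_tip.
- driver_tip (a point): Lower end of the screwdriver's shank as far as it touches things (the last 12 mm of the blade do not). On the floor of the tin it stands there.
- tool_tin: Open round steel tin for tools, 86 mm across, 95 mm high, wall 3 mm, floor 4 mm thick, loose and empty (0.5 kg). Origin: centre of its underside; z up.
- tin_floor (a point): Centre of the tin's inner floor, 4 mm above its underside.
- stem (a point): Top of the springy stem under the bar, 111 mm up on the axis. Its torsion spring (0.45 N m/rad) lets the bar run 0.45 to 0.8 rad ahead of the dial (it varies) before the dial jumps a click (within 0.2 s), felt as a drop of about 0.2 N m in the turning moment. At the end stop the moment only rises, past 0.45 N m. Let go, the bar springs back in line with the arm. It twists at most 1.6 rad.
Mind the look-alikes: they are no part of the job. There is more than one size of the indexer; the one meant has the size given above.

How it is judged (in metres and radians):
On the way, in this order (a step that is already met when the one before it is completed fails the run):
1. the screwdriver stands blade down in the tool tin (horizontal distance between driver_tip and tin_floor below 0.042 m and z of driver_tip in the frame of tool_tin below 0.025 m and angle between screwdriver's own x axis and vertical above 2.3 rad and contact force between the fingers and screwdriver below 0.1 N), for 0.2 s.
2. the dial is home against its end stop (click 0) (value of joint dial below 0.1 rad), for 0.1 s.
At the end, for the whole second after the job is handed in: The dial rests in click 3 (90 degrees clockwise of the end stop, within 7 degrees), having been home at the stop after the screwdriver was put away; the screwdriver stands blade down on the floor of the upright tool tin (driver_tip less than 25 mm above the tin's underside) (value of joint dial between 1.451 and 1.691 rad and velocity of joint dial between -0.05 and 0.05 rad/s and horizontal distance between driver_tip and tin_floor below 0.042 m and z of driver_tip in the frame of tool_tin below 0.025 m and angle between screwdriver's own x axis and vertical above 2.3 rad and angle between tool_tin's own z axis and vertical below 0.1 rad); the robot touches nothing.
It fails at once if the dial is turned past the third click (value of joint dial above 1.9 rad).
It fails at once if the tool tin is tipped over (angle between tool_tin's own z axis and vertical above 0.5 rad).
It also fails if it takes over 72 s, if anything falls off the work surface, if the arm or the gripper's body presses on something with over 40 N, if the wrist force passes 120 N, or if a joint passes its speed limit or range.

### The arm

A 6-joint arm with a two-finger parallel gripper is mounted at the origin on a cart in front of the work surface, level with it; the furniture and walls round the work are solid. World frame = base frame: x ahead of the robot, y to its left, z up, the work surface at z = 0. Lengths are in mm, angles in rad, forces in N, time in s.
With the tool pointing down it reaches from about 275 to 750 mm from the base axis. Payload 10.2 kg.
Tool frame: the origin (TCP) lies at the very end of the fingers, on their centre line; the grasp point (between the pads) lies 19 mm behind it (ctrl.hold_point_z is the distance from the TCP to the grasp point, in mm); z points along the fingers, y is the direction in which the jaws open and shut (so a half turn about z gives the same grasp; the last joint's range is limited). The gripper opens to 85 mm and grips with 20 to 120 N. Pads are 22 mm wide; open, the fingers measure 114 mm over their backs; the gripper's body (76 mm by 85 mm) begins 54 mm behind the grasp point. The pads swing forward as they close: fully open they stand 13 mm farther back than shut.
Start: joints at [-1.459, 0.313, 1.498, -0, 1.331, -0.223], TCP at [172.492, -495.861, 231.294] pointing down, gripper open.
Joint ranges: [-2.94, 2.94], [-0.97, 2.17], [0.19, 2.56], [-1.23, 4.37], [0.02, 3.11], [-2.88, 2.88]. Speed limits (rad/s): [2.39, 2.39, 3.01, 3.14, 3.14, 3.14].

### API

Orientations are given as a unit quaternion [w, x, y, z].
In Python, from rig import readout, cams, workorder, spotter, ctrl gives the robot as it stands.
- The arm moves only by the tool step_arm, never from a script. Its argument "plan" is text: rows parted by semicolons, each of 5 numbers parted by spaces: the shift along the tool's x, y, z in cm, then the turn about the tool's z in degrees, then the opening in per cent of the stroke, from 0 (shut) to 100 (fully open). In form: x y z twist gripper; .... A call has 1 to 10 rows; each row is the pose to reach, as a shift and turn from the pose commanded when the call began, along the tool's axes at that moment; what a row does not reach only later rows make up. A row lasts 1/10 s, in which the tool goes at most 50 mm and 8.59 degrees, less where a joint would pass 70% of its speed; a pose out of reach is approached as far as the arm can. A call with a gripper value outside its range is refused whole. The fingers move at their own pace and stop on an object; "grip_force" is the grip in N (left out, the last holds). Time passes only in rows, so rows that repeat a pose let the fingers close. It gives the time, the measured TCP pose, the force and the opening at its end, in the units of the state.
- readout.sense(): the state, without advancing time (a new reading comes with each control period).
- cams.capture(name): name is "side" or "top"; returns (picture, depth): 384x512x3 uint8, red, green, blue; 384x512 float32, mm along the optical axis (not along the pixel's ray), 0 where there is no reading.
- cams.camera_info(name): a dict with "vfov" (degrees; the focal length in pixels is half the picture's height over the tangent of half this angle, whatever the lens; pixels are square), "cx", "cy" (the principal point, pixels), "rvec" (rotation vector, rad) and "tvec" (3), from world to camera coordinates, as OpenCV has them. Camera axes: x right, y down, z forward; pixel columns grow to the right and rows downward; lengths in mm; the calibration is good to about 2 mm. A picture is of the moment at which its call begins. camera_info takes no time and is no camera call.
- workorder.finish_job(): hands the job in, once; it reports no verdict.
Trained networks look in the newest picture that a camera, given by its name, has taken for a name from the list of things; names that differ only in an ending like _2 or _b are one class to them, and where a whole thing is asked for, a point or a joint stands for the part that bears it (a point fixed in the world has none). Each returns a list of dicts, best first, with "conf" (0 to 1); they miss things now and then, are a little off and sometimes report something else, mostly with a low value. They report only what shows in the picture. A call takes as long as a camera call. They do not tell look-alikes from the thing itself.
- spotter.regions_of(camera, target): "pixels" (384x512 bool, what is visible of it) and "extent" ([centre column, centre row, width, height] in pixels, round what is visible of it).
The state is a dict: "time_s": time; "joints": joint angles; "dq": joint speeds; "tau": joint torques, N m; "eef_pos": TCP position; "ee_rot": TCP orientation; "force": force on the tool from outside, world axes, zero at the start; "wrist_torque": the same for the moment, N m; "grip_width": opening from 0.0 (shut) to 1.0 (fully open).
Only numpy, scipy, OpenCV 4.12 (cv2) and the standard library are available. Lean on these libraries where they do the work, as an engineer would, in place of code of your own. Each camera call takes 0.05 s, during which the arm holds its last target. There are 200 camera calls.

## Working session

There is one attempt and no reset: what is moved stays moved. The work goes in short steps, Python scripts to look and compute and a tool call to move; the robot and the scene stay as the last step left them, time stands still between calls to the robot, and variables do not carry over. Pictures are saved under pics/ and viewed, about 8 in all and at most 12, crops included, and the job is handed in when it is done.

Besides the shell and the picture viewer there is one more tool, called after ">>>" by a JSON object that holds its "api" and its "payload". step_arm: Moves the arm, as the interface text tells. Its arguments: {"type":"object","properties":{"plan":{"type":"string"},"grip_force":{"type":"number"}},"required":["plan"]}

```bash
ls; mkdir -p pics; cat > h.py <<'E'
import numpy as np, cv2
from rig import readout, cams, workorder, spotter, ctrl
from scipy.spatial.transform import Rotation as R
def cam(n):
    i=cams.camera_info(n); f=192/np.tan(np.radians(i['vfov'])/2)
    return f,i['cx'],i['cy'],cv2.Rodrigues(np.array(i['rvec'],float))[0],np.array(i['tvec'],float).ravel()
def cloud(n,d):
    f,cx,cy,r,t=cam(n); v,u=np.mgrid[:384,:512]
    p=np.stack([(u-cx)/f*d,(v-cy)/f*d,d],-1)
    return (p-t)@r   # world, HxWx3
def proj(n,P):
    f,cx,cy,r,t=cam(n); q=np.atleast_2d(P)@r.T+t
    return np.c_[f*q[:,0]/q[:,2]+cx, f*q[:,1]/q[:,2]+cy]
def save(name,img,s=1):
    cv2.imwrite('pics/'+name+'.png',cv2.resize(img[:,:,::-1],None,fx=s,fy=s,interpolation=cv2.INTER_CUBIC))
E
python3 - <<'E'
from h import *
s=readout.sense(); print(s)
print(ctrl.hold_point_z)
ims=[]
for n in ('top','side'):
    print(n,cams.camera_info(n))
    im,d=cams.capture(n); np.savez('pics/'+n+'0.npz',im=im,d=d); save(n+'0',im,1.5)
    P=cloud(n,d)
    for t in ('indexer','dial','screwdriver','tool_tin','handle_grip'):
        for r in spotter.regions_of(n,t):
            m=r['pixels']&(d>0); print(n,t,round(r['conf'],2),np.round(r['extent']),np.round(np.median(P[m],0)) if m.any() else None, np.round(P[m].min(0)) if m.any() else'',np.round(P[m].max(0)) if m.any() else'')
E
```

```text
pics
{'time_s': 0.0, 'joints': array([-1.45940251e+00,  3.13449932e-01,  1.49846502e+00, -2.64774832e-06,
        1.33098791e+00, -2.23407817e-01]), 'dq': array([ 8.94901319e-04, -4.73936633e-05,  2.64292422e-04,  9.26342536e-04,
       -9.84911487e-04, -1.55689848e-03]), 'tau': array([-7.52360556e-04, -4.12272978e+01, -2.59735143e+01, -2.43265995e-04,
        4.25328151e-03,  5.03874514e-05]), 'eef_pos': array([ 172.45928421, -495.58546231,  230.72459434]), 'ee_rot': array([-6.54146537e-04,  9.86020909e-01,  1.66620342e-01,  3.53873370e-05]), 'force': array([-0.80902324,  0.59697365, -1.2699365 ]), 'wrist_torque': array([ 0.0248351 , -0.01531041, -0.01670254]), 'grip_width': 0.9990114198767547}
18.700000000000003
top {'vfov': 49.67010369703712, 'cx': 247.33099329563746, 'cy': 192.70844857125488, 'rvec': array([ 2.18802166, -2.15655428,  0.09809609]), 'tvec': array([-51.2223045 , 595.57859119, 903.98860512])}
top indexer 0.92 [170. 145.  52.  56.] [699. 136.  10.] [643.  79. -22.] [769. 206.  96.]
top indexer 0.7 [306. 231.  81.  87.] [ 512. -163.   15.] [ 417. -271.   -4.] [607. -77
[... 1155 characters left out ...]
 [663. -74. 142.]
side indexer 0.51 [297. 177.  27.  24.] [ 512. -167.  125.] [ 495. -521.   -3.] [ 627. -124.  142.]
side dial 0.94 [298. 185.  43.  45.] [ 509. -160.   68.] [ 459. -521.   -3.] [ 627. -115.  142.]
side dial 0.81 [176. 238.  34.  35.] [700. 152.  45.] [670.  20.  -2.] [782. 180.  96.]
side screwdriver 0.66 [324. 169.   8.  33.] [ 447. -206.  144.] [ 438. -453.  -10.] [ 511. -197.  188.]
side tool_tin 0.71 [250. 262.  39.  55.] [516. 184.  62.] [479.  58.  -6.] [564. 201.  98.]
side tool_tin 0.53 [295. 200.  69.  64.] [ 508. -150.   35.] [ 417. -417.   -3.] [665. -74. 142.]
side handle_grip 0.58 [297. 176.  21.  26.] [ 511. -164.  127.] [ 497. -235.   70.] [ 542. -124.  142.]
```

View pics/top0.png

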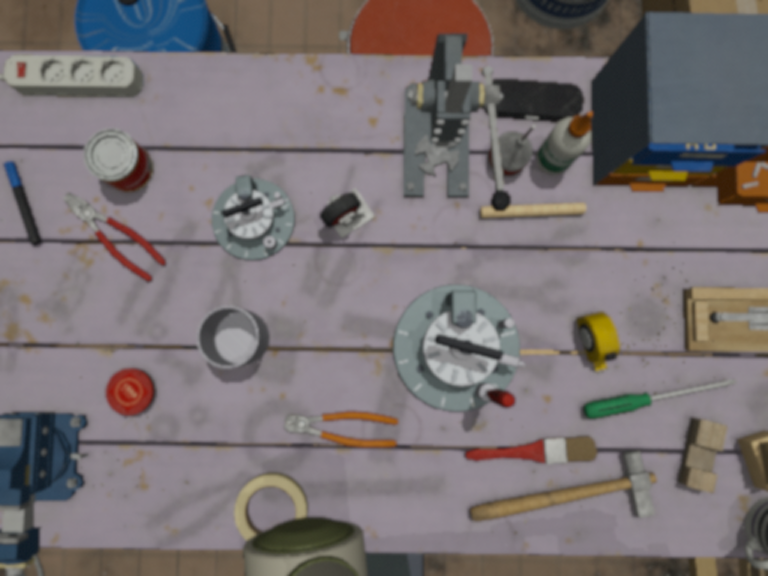

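View pics/side0.png

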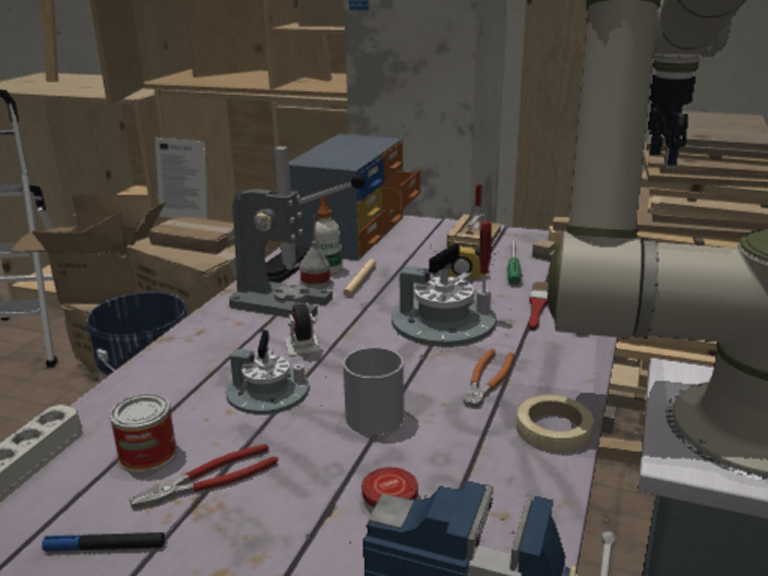

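```bash
python3 - <<'E'
from h import *
Z={n:np.load(f'pics/{n}0.npz') for n in('top','side')}
P={n:cloud(n,Z[n]['d']) for n in Z}
def fitc(p):
    A=np.c_[2*p,np.ones(len(p))]; s=np.linalg.lstsq(A,(p**2).sum(1),rcond=None)[0]; return s[:2],np.sqrt(s[2]+s[:2]@s[:2])
for n in Z:
    p=P[n].reshape(-1,3); c=Z[n]['im'].reshape(-1,3).astype(int)
    def box(x0,x1,y0,y1,z0,z1): return (p[:,0]>x0)&(p[:,0]<x1)&(p[:,1]>y0)&(p[:,1]<y1)&(p[:,2]>z0)&(p[:,2]<z1)
    m=box(440,580,-250,-90,110,150)&(c.max(1)<90); q=p[m]
    print(n,'bar',len(q),q.mean(0).round(1)); 
    r=cv2.minAreaRect(q[q[:,2]>130][:,:2].astype(np.float32)); print(r)
    red=(c[:,0]>1.7*c[:,1])&(c[:,0]>80)
    q=p[box(400,500,-270,-150,85,200)&red]; print('red',len(q),q.mean(0).round(1),q.min(0).round(),q.max(0).round())
    q=q[q[:,2]>150];print(' top part',len(q),q.mean(0).round(1))
    q=p[box(440,600,80,240,88,105)]; print('tin rim',len(q),fitc(q[:,:2]),np.median(q[:,2]))
    q=p[box(400,620,-290,-60,5,30)]; 
    if len(q)>20: print('foot',len(q),np.median(q[:,2]),q.min(0),q.max(0),cv2.minEnclosingCircle(q[:,:2].astype(np.float32)))
    q=p[box(450,580,-240,-100,60,72)]; print('dial top',len(q),fitc(q[:,:2]) if len(q)>10 else '',cv2.minEnclosingCircle(q[:,:2].astype(np.float32)))
    q=p[box(500,640,-240,-60,85,105)]; print('bracket',len(q),q.mean(0).round(1),cv2.minAreaRect(q[:,:2].astype(np.float32)))
im=Z['top']['im'];save('top_crop',im[175:290,250:390],5)
E
```

```text
top bar 294 [ 506.2 -173.8  137.3]
((500.01873779296875, -183.09095764160156), (110.7920913696289, 51.2329216003418), 44.281925201416016)
red 67 [ 448.9 -211.   185.4] [ 441. -218.  180.] [ 458. -204.  190.]
 top part 67 [ 448.9 -211.   185.4]
tin rim 243 (array([522.26824865, 154.37245203]), np.float64(41.27538790834258)) 93.84310548035366
foot 3091 11.83022866528669 [ 401.25863991 -284.91231766    5.09605063] [617.93189437 -60.24459487  29.84853938] ((484.2654724121094, -165.18882751464844), 133.69813537597656)
dial top 1452 (array([ 512.90529613, -175.63806641]), np.float64(42.233920893478064)) ((519.3507690429688, -182.42723083496094), 65.76986694335938)
bracket 409 [ 566.6 -171.3   95.1] ((565.5541381835938, -171.7019805908203), (34.05399703979492, 52.61189651489258), 89.87907409667969)
side bar 329 [ 494.  -174.1  129.6]
((497.1131591796875, -182.60086059570312), (118.34748077392578, 50.634002685546875), 44.421531677246094)
red 9 [ 450.2 -209.3  186.8] [ 445. -216.  186.] [ 455. -205.  188.]
 top part 9 [ 450.2 -209.3  186.8]
tin rim 311 (array([522.00417796, 155.89718496]), np.float64(41.178442422888224)) 92.9661037168227
foot 1375 12.949107558817753 [ 400.33274225 -260.97553306    5.02189887] [609.34954648 -60.02369757  29.9731502 ] ((498.7527160644531, -140.88685607910156), 125.39542388916016)
dial top 541 (array([ 514.94172671, -173.4044148 ]), np.float64(44.78011730968375)) ((519.4312133789062, -180.3958740234375), 67.1495590209961)
bracket 194 [ 553.7 -164.7   93.5] ((547.9359741210938, -169.426025390625), (85.13355255126953, 35.39027786254883), 1.7277240753173828)
```

View pics/top_crop.png

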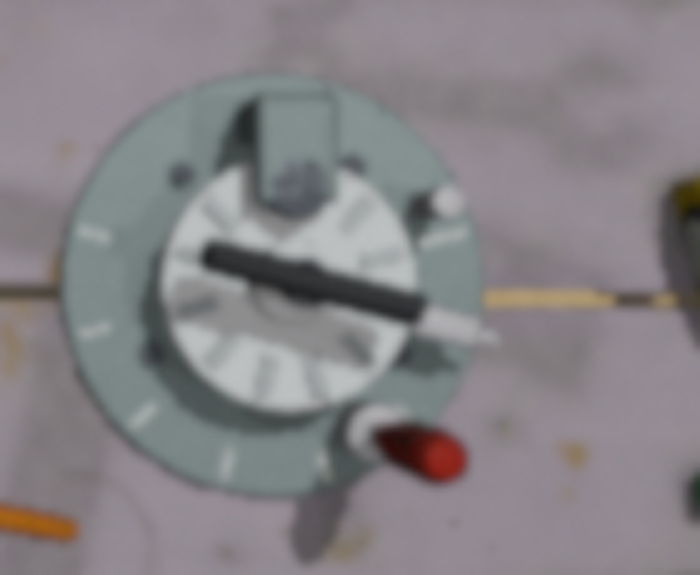

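The top view (1.5x scale) shows the large indexer at about (457,347), with its arm pointing right near the click 1 mark. The red screwdriver is at (497,397) and the tin at (231,338). The smaller look-alike is at (253,217). The side view agrees: indexer at (445,300), upright red driver at (486,245), empty tin at (374,392). The crop shows the stop post and long mark at upper right, and clicks 2 to 6 running clockwise below.

Next I refine the poses by silhouette fits.

```bash
cat >> h.py <<'E'
from scipy.optimize import minimize
S=6
def hull(n,P):
    m=np.zeros((384*S,512*S),np.uint8); q=(proj(n,P)+.5)*S-.5
    cv2.fillConvexPoly(m,cv2.convexHull(np.round(q).astype(np.int32)),1); return m>0
def fit(masks,model,x0,step):
    big={}
    for n,m in masks.items():
        ys,xs=np.where(m); sl=(slice(max(0,(ys.min()-10)*S),(ys.max()+10)*S),slice(max(0,(xs.min()-10)*S),(xs.max()+10)*S))
        big[n]=(sl,cv2.resize(m.astype(np.float32),(512*S,384*S),interpolation=cv2.INTER_LINEAR)[sl]>.5)
    def cost(x):
        c=0
        for n,(sl,b) in big.items():
            h=hull(n,model(x))[sl]; c+=1-(h&b).sum()/max(1,(h|b).sum())
        return c/len(big)
    x0=np.array(x0,float); sim=np.vstack([x0]+[x0+np.eye(len(x0))[i]*step[i] for i in range(len(x0))])
    r=minimize(cost,x0,method='Nelder-Mead',options=dict(initial_simplex=sim,xatol=.02,fatol=1e-4)); return r.x.round(2),round(1-r.fun,3)
A=np.linspace(0,2*np.pi,40)
def cyl(x,y,r,z0,z1): return np.vstack([np.c_[x+r*np.cos(A),y+r*np.sin(A),0*A+z] for z in(z0,z1)])
def bar(x,y,yaw,L=90,w=14,z0=111,z1=139):
    c,s=np.cos(np.radians(yaw)),np.sin(np.radians(yaw))
    return np.array([[x+a*c-b*s,y+a*s+b*c,z] for a in(-L/2,L/2) for b in(-w/2,w/2) for z in(z0,z1)])
E
python3 - <<'E'
from h import *
for grp in (['top'],['side'],['top','side']):
    M={k:{} for k in('red','bar','tin','dial')}
    for n in grp:
        Z=np.load(f'pics/{n}0.npz'); im=Z['im'].astype(int); P=cloud(n,Z['d'])
        def near(c,s=0):
            u,v=proj(n,c)[0]; V,U=np.mgrid[:384,:512]; return np.hypot(U-u,V-v)<s
        M['red'][n]=(im[...,0]>1.7*im[...,1])&(im[...,0]>50)&near([449,-209,140],40 if n=='side' else 22)
        m=(im.max(2)<75)&near([512,-172,128],36)&(P[...,2]>105); 
        k,l,st,_=cv2.connectedComponentsWithStats(m.astype(np.uint8)); M['bar'][n]=l==1+st[1:,4].argmax()
        print(n,M['red'][n].sum(),M['bar'][n].sum())
        cy=(im.min(2)>140)
    print(grp,'driver',fit(M['red'],lambda x:cyl(x[0],x[1],10.5,93,191),[449,-209],[5,5]))
    print(grp,'bar',fit(M['bar'],lambda x:bar(*x),[512,-172,-105],[5,5,8]))
# foot circle from top: greenish/grey foot edge
Z=np.load('pics/top0.npz'); im=Z['im'].astype(int); d=Z['d']
f,cx,cy,r,t=cam('top'); C=-r.T@t; print('cam',C)
V,U=np.mgrid[:384,:512]
ray=np.stack([(U-cx)/f,(V-cy)/f,np.ones_like(U)],-1)@r
W=lambda z: C+ray*((z-C[2])/ray[...,2])[...,None]
p=W(12); g=(im[...,1]>im[...,0]+6)&(np.hypot(p[...,0]-512,p[...,1]+172)<110)
g=cv2.morphologyEx(g.astype(np.uint8),cv2.MORPH_CLOSE,np.ones((9,9)))
c=max(cv2.findContours(g,0,2)[0],key=cv2.contourArea)[:,0]; q=cv2.convexHull(c)[:,0]
for z in(8,12,16):
    w=W(z)[c[:,1],c[:,0]]
    Pp=w[:,:2]; k=np.ones(len(Pp),bool)
    for _ in range(6):
        A_=np.c_[2*Pp[k],np.ones(k.sum())]; s=np.linalg.lstsq(A_,(Pp[k]**2).sum(1),rcond=None)[0]; R0=np.sqrt(s[2]+s[:2]@s[:2]); k=abs(np.hypot(*(Pp-s[:2]).T)-R0)<3
    print('foot',z,s[:2],R0,k.sum())
# bush / arm from crop pixels
for nm,(a,b),z in(('armtip',(497,338),66),('bush',(375,432),52),('mark0',(440,238),12),('bracket',(297,97),100)):
    u,v=250+a/5-.4,175+b/5-.4; ry=np.array([(u-cx)/f,(v-cy)/f,1])@r; print(nm,C+ry*(z-C[2])/ry[2])
E
```

```text
top 96 230
['top'] driver (array([ 450.71, -208.72]), np.float64(0.437))
['top'] bar (array([ 511.47, -172.71, -100.54]), np.float64(0.637))
side 71 249
['side'] driver (array([ 449.79, -210.07]), np.float64(0.187))
['side'] bar (array([ 512.62, -170.52, -101.11]), np.float64(0.865))
top 96 230
side 71 249
['top', 'side'] driver (array([ 449.37, -209.4 ]), np.float64(0.311))
['top', 'side'] bar (array([ 512.09, -169.59, -101.41]), np.float64(0.751))
cam [509.64480976 -45.89059625 955.34768645]
foot 8 [ 453.77790963 -225.21287823] 28.020056365162706 11
foot 12 [ 454.01379726 -224.45572313] 27.901746871131017 11
foot 16 [ 454.24968489 -223.69856804] 27.783437377094774 11
armtip [ 490.01855951 -260.61994661   66.        ]
bush [ 448.72751847 -211.17188425   52.        ]
mark0 [ 533.50730983 -248.19224926   12.        ]
bracket [ 588.65881697 -170.49610065  100.        ]
```

>>> {"api": "step_arm", "payload": {"plan": "35.5 -17.9 0 19.2 100;35.5 -17.9 0 19.2 100;35.5 -17.9 0 19.2 100;35.5 -17.9 0 19.2 100;35.5 -17.9 0 19.2 100;35.5 -17.9 0 19.2 100;35.5 -17.9 0 19.2 100;35.5 -17.9 0 19.2 100;35.5 -17.9 0 19.2 100;35.5 -17.9 0 19.2 100", "grip_force": 40}}

```text
time_s: 1.6
eef_pos: [449.4, -209.4, 231.2]
ee_rot: [0.0, 1.0, 0.001, -0.0]
force: [-0.4, -0.2, 0.8]
grip_width: 0.999
```

>>> {"api": "step_arm", "payload": {"plan": "0 0 3.1 0 100;0 0 6.1 0 100;0 0 9.1 0 100;0 0 9.1 0 100;0 0 9.1 0 50;0 0 9.1 0 35;0 0 9.1 0 0;0 0 9.1 0 0;0 0 9.1 0 0;0 0 9.1 0 0", "grip_force": 40}}

```text
time_s: 2.6
eef_pos: [449.4, -210.8, 141.1]
ee_rot: [0.001, 1.0, -0.0, 0.001]
force: [0.9, -1.7, 4.6]
grip_width: 0.235
```

```bash
python3 - <<'E'
from h import *
s=readout.sense(); print(s['eef_pos'],s['force'],s['wrist_torque'],s['grip_width'])
im,d=cams.capture('side'); save('side1',im[60:260,220:480],3)
E
```

```text
[ 449.38279621 -210.75459049  141.09299626] [ 0.85870744 -1.67243374  4.59255109] [-0.60078962  0.06564238 -0.04782542] 0.23530758967695875
```

View pics/side1.png

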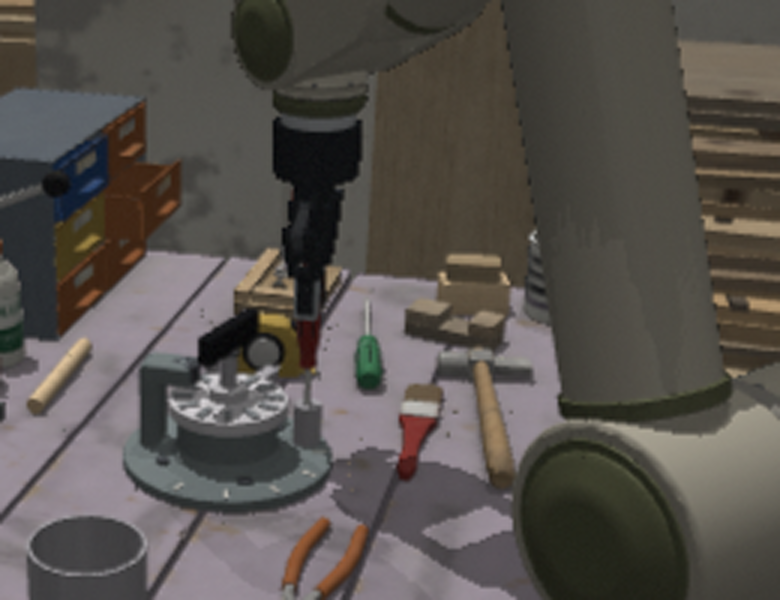

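The pads hold the red handle at crop (308,300), with the shank still in its bush at (307,420). The opening of about 20 mm fits the 21 mm handle. Pull straight up.

>>> {"api": "step_arm", "payload": {"plan": "0 0 -0.5 0 0;0 0 -1.5 0 0;0 0 -3 0 0;0 0 -5 0 0;0 0 -7 0 0;0 0 -9 0 0;0 0 -11 0 0;0 0 -12.5 0 0;0 0 -12.5 0 0;0 0 -12.5 0 0", "grip_force": 60}}

```text
time_s: 3.65
eef_pos: [448.7, -209.7, 264.9]
ee_rot: [-0.001, 1.0, -0.0, -0.0]
force: [-0.6, -0.6, -1.7]
grip_width: 0.232
```

```bash
python3 - <<'E'
from h import *
s=readout.sense(); print(s['eef_pos'],s['force'],s['wrist_torque'],s['grip_width'])
im,d=cams.capture('side'); save('side2',im[60:260,220:480],2)
E
```

```text
[ 448.74190388 -209.6694427   264.88840211] [-0.63179763 -0.60923338 -1.72037413] [ 0.01813908  0.02151575 -0.02382753] 0.2316638079059669
```

View pics/side2.png

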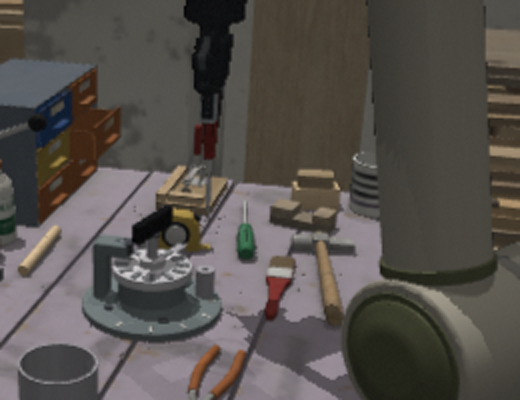

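>>> {"api": "step_arm", "payload": {"plan": "0.3 -2 -1.5 0 0;0.9 -6.5 -1.5 0 0;1.6 -11.2 -1.5 0 0;2.2 -15.9 -1.5 0 0;2.9 -20.6 -1.5 0 0;3.5 -25.3 -1.5 0 0;4.2 -30 -1.5 0 0;4.8 -34.3 -1.5 0 0;5.1 -36.5 -1.5 0 0;5.1 -36.5 -1.5 0 0"}}

```text
time_s: 4.7
eef_pos: [499.5, 157.3, 279.0]
ee_rot: [-0.0, 1.0, 0.002, -0.001]
force: [-0.5, -0.4, -0.5]
grip_width: 0.231
```

```bash
python3 - <<'E'
from h import *
s=readout.sense(); print(s['eef_pos'],s['force'],s['grip_width'])
im,d=cams.capture('side'); m=im[150:380,150:400]; P=cloud('side',d)
c=im.astype(int); red=(c[...,0]>1.7*c[...,1])&(c[...,0]>60)&(P[...,2]>120); q=P[red]; print(len(q),np.median(q,0))
save('side3',im[100:330,150:400],2)
E
```

```text
[499.46717842 157.33988762 278.97669563] [-0.50482837 -0.44140132 -0.48549581] 0.23080099652827274
18 [ 559.74769274 -311.94303643  159.0921119 ]
```

View pics/side3.png

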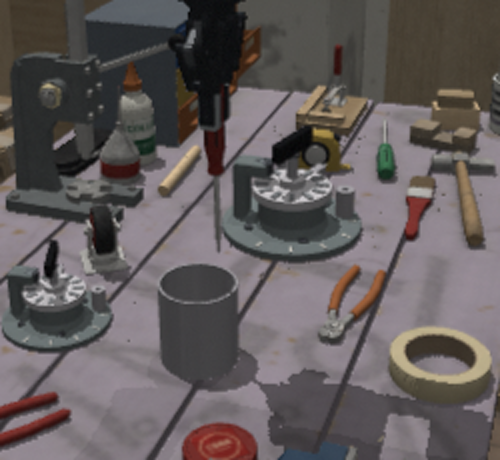

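The driver hangs straight; its blade end is at crop (219,250), above the near-right part of the tin mouth (160–238, 290). Lower it in.

>>> {"api": "step_arm", "payload": {"plan": "0 0 2 0 0;0 0 5 0 0;0 0 8 0 0;0 0 11 0 0;0 0 13 0 0;0 0 14 0 0;0 0 14.5 0 0;0 0 14.7 0 0;0 0 14.7 0 0;0 0 14.7 0 0"}}

```text
time_s: 5.75
eef_pos: [500.4, 154.8, 134.1]
ee_rot: [-0.0, 1.0, -0.0, 0.001]
force: [-0.5, -0.8, -0.7]
grip_width: 0.238
```

>>> {"api": "step_arm", "payload": {"plan": "0 0 0.2 0 0;0 0 0.3 0 0;0 0 0.3 0 0"}}

```text
time_s: 6.05
eef_pos: [500.5, 154.9, 131.1]
ee_rot: [-0.0, 1.0, -0.0, 0.001]
force: [0.1, -0.3, 4.1]
grip_width: 0.231
```

```bash
python3 - <<'E'
from h import *
s=readout.sense(); print(s['eef_pos'],s['force'],s['grip_width'])
im,d=cams.capture('side'); np.savez('pics/s4.npz',im=im,d=d); save('side4',im[150:330,150:400],2)
P=cloud('side',d); q=P[(P[...,2]>85)&(P[...,2]<105)&(abs(P[...,0]-520)<70)&(abs(P[...,1]-155)<70)]
A=np.c_[2*q[:,:2],np.ones(len(q))]; t=np.linalg.lstsq(A,(q[:,:2]**2).sum(1),rcond=None)[0]; print('rim',t[:2],len(q))
E
```

```text
[500.54300455 154.89977007 131.08404523] [ 0.08905666 -0.29923757  4.10853212] 0.2308088460639375
rim [523.7568446 156.7798739] 411
```

The 4 N push says the tip is on the floor and the tin has not moved. Open, wait, then rise.

>>> {"api": "step_arm", "payload": {"plan": "0 0 0 0 40;0 0 0 0 60;0 0 0 0 80;0 0 0 0 100;0 0 0 0 100;0 0 0 0 100;0 0 -2 0 100;0 0 -5 0 100;0 0 -9 0 100;0 0 -13 0 100"}}

```text
time_s: 7.1
eef_pos: [499.7, 154.8, 261.7]
ee_rot: [0.0, 1.0, -0.0, -0.0]
force: [1.0, -0.5, 0.2]
grip_width: 0.999
```

```bash
python3 - <<'E'
from h import *
s=readout.sense(); print(s['eef_pos'],s['force'],s['grip_width'])
im,d=cams.capture('side'); np.savez('pics/s5.npz',im=im,d=d); save('side5',im[150:330,150:400],2)
E
```

```text
[499.73895466 154.80939364 261.66043571] [ 1.03956826 -0.52972342  0.18309386] 0.9989404282693465
```

View pics/side5.png

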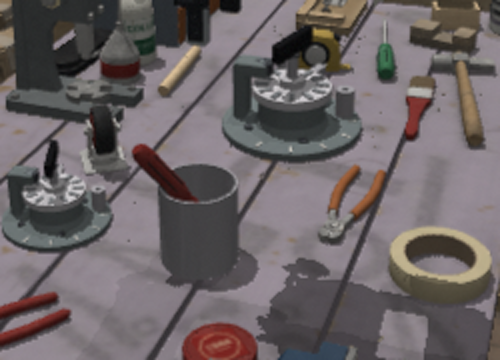

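It leans over the far-left rim (crop 165,175). Check its tilt and tip numerically.

```bash
python3 - <<'E'
from h import *
im,d=cams.capture('side'); P=cloud('side',d); c=im.astype(int)
m=(c[...,0]>1.6*c[...,1])&(c[...,0]>50)&(P[...,2]>88)&(abs(P[...,0]-540)<120)&(abs(P[...,1]-155)<120)
q=P[m]; mu=q.mean(0); u=np.linalg.svd(q-mu)[2][0]; u*=np.sign(u[2])
print(len(q),mu,u,'tilt',np.degrees(np.arccos(u[2])),q.max(0),q.min(0))
cams.capture('top') if 0 else None
# silhouette fit: tip (x,y,z=5), butt dir
def rod(x):
    tip=np.array([x[0],x[1],5]); dr=np.array([x[2],x[3],0.]); dr[2]=np.sqrt(max(.05,1-dr@dr))
    a=np.cross(dr,[0,1,0]); a/=np.linalg.norm(a); b=np.cross(dr,a)
    return np.vstack([tip+dr*s+10.5*(np.cos(t)*a+np.sin(t)*b) for s in(78,176) for t in A])
E
```

```text
194 [553.94417207 183.53399407 124.12419858] [0.52895503 0.33839975 0.77826228] tilt 38.898254238124196 [579.40241188 197.44537083 149.47077512] [531.14841664 160.9034692   88.05868816]
```

Tilt is about 39° (the limit is 48°). The butt height of 149 mm fits a tip on the floor, so I leave it there. On to the T-handle.

>>> {"api": "step_arm", "payload": {"plan": "0.1 3 0 -8 100;0.3 7.5 0 -16 100;0.5 12 0 -24.5 100;0.7 16.5 0 -33 100;0.9 21 0 -41.5 100;1 25.5 0 -50 100;1.2 30 1 -58.5 100;1.2 32.6 2 -67 100;1.2 32.6 3 -75 100;1.2 32.6 3 -77 100"}}

```text
time_s: 8.2
eef_pos: [511.2, -171.9, 228.1]
ee_rot: [-0.002, 0.782, 0.624, -0.001]
force: [-0.3, 0.6, 0.8]
grip_width: 0.998
```

>>> {"api": "step_arm", "payload": {"plan": "0 0 0 0 100;0 0 0 0 100;0 0 0 0 100"}}

```text
time_s: 8.5
eef_pos: [512.0, -171.0, 230.4]
ee_rot: [0.0, 0.783, 0.622, 0.0]
force: [0.2, -0.5, -0.4]
grip_width: 1.002
```

```bash
python3 - <<'E'
from h import *
s=readout.sense(); print(s['eef_pos'],s['ee_rot'],s['force'],s['wrist_torque'],s['joints'])
x=R.from_quat(np.roll(s['ee_rot'],-1)).as_matrix()[:,0]; print(np.degrees(np.arctan2(x[1],x[0])))
im,d=cams.capture('side'); save('side6',im[80:330,150:400],2)
E
```

```text
[ 512.04005406 -170.99231895  230.37177745] [1.14127860e-04 7.83164587e-01 6.21814453e-01 4.03002136e-05] [ 0.16655338 -0.46011926 -0.40558419] [ 0.00504445 -0.01157246  0.00133978] [-5.39434836e-01  3.46180783e-01  1.45434220e+00 -5.18502195e-06
  1.34082765e+00 -3.10752141e-01]
76.89751389276941
```

View pics/side6.png

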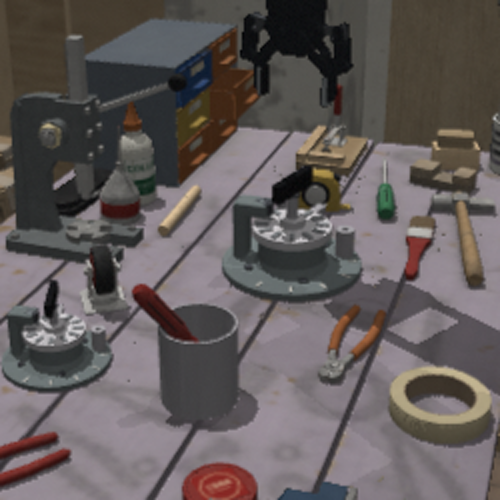

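The driver is still leaning in the upright tin. The open gripper hangs over the T-handle at crop (295,185). Descend and grip the bar.

>>> {"api": "step_arm", "payload": {"plan": "0 0 4 0 100;0 0 8 0 100;0 0 11 0 100;0 0 11.8 0 100;0 0 11.8 0 60;0 0 11.8 0 30;0 0 11.8 0 0;0 0 11.8 0 0;0 0 11.8 0 0;0 0 11.8 0 0", "grip_force": 60}}

```text
time_s: 9.55
eef_pos: [512.7, -171.4, 113.2]
ee_rot: [0.001, 0.783, 0.622, 0.001]
force: [2.1, 0.1, 4.0]
grip_width: 0.151
```

```bash
cat > st.py <<'E'
from h import *
s=readout.sense(); x=R.from_quat(np.roll(s['ee_rot'],-1)).as_matrix()[:,0]
print('t',s['time_s'],'pos',s['eef_pos'].round(1),'yaw',np.degrees(np.arctan2(x[1],x[0])).round(1),'F',s['force'].round(1),'M',s['wrist_torque'].round(3),'w',round(s['grip_width'],3),'q6',round(s['joints'][5],2))
E
python3 st.py
```

```text
t 9.55 pos [ 512.7 -171.4  113.2] yaw 77.0 F [2.1 0.1 4. ] M [ 0.058 -0.269 -0.012] w 0.151 q6 -0.31
```

>>> {"api": "step_arm", "payload": {"plan": "0 0 0 -7 0;0 0 0 -14 0;0 0 0 -20 0;0 0 0 -20 0;0 0 0 -20 0"}}

```text
time_s: 10.05
eef_pos: [512.3, -171.4, 113.2]
ee_rot: [0.001, 0.663, 0.749, 0.0]
force: [0.2, 0.2, 6.5]
grip_width: 0.151
```

```bash
python3 st.py
```

```text
t 10.05 pos [ 512.3 -171.4  113.2] yaw 97.0 F [0.2 0.2 6.5] M [ 0.015  0.026 -0.173] w 0.151 q6 -0.66
```

>>> {"api": "step_arm", "payload": {"plan": "0 0 0 -7 0;0 0 0 -14 0;0 0 0 -20 0;0 0 0 -20 0;0 0 0 -20 0"}}

```text
time_s: 10.55
eef_pos: [512.0, -171.5, 113.2]
ee_rot: [0.0, 0.523, 0.853, -0.0]
force: [-2.3, -4.0, 4.5]
grip_width: 0.149
```

```bash
python3 st.py
```

```text
t 10.55 pos [ 512.  -171.5  113.2] yaw 117.0 F [-2.3 -4.   4.5] M [-0.464  0.36  -0.12 ] w 0.149 q6 -1.01
```

>>> {"api": "step_arm", "payload": {"plan": "0 0 0 -7 0;0 0 0 -14 0;0 0 0 -20 0;0 0 0 -20 0;0 0 0 -20 0"}}

```text
time_s: 11.05
eef_pos: [511.6, -171.8, 113.1]
ee_rot: [-0.0, 0.367, 0.93, -0.001]
force: [-5.7, -1.7, 8.0]
grip_width: 0.151
```

```bash
python3 st.py
```

```text
t 11.05 pos [ 511.6 -171.8  113.1] yaw 137.0 F [-5.7 -1.7  8. ] M [-0.276  0.722 -0.259] w 0.151 q6 -1.36
```

>>> {"api": "step_arm", "payload": {"plan": "0 0 0 -7 0;0 0 0 -14 0;0 0 0 -20 0;0 0 0 -28 0;0 0 0 -32 0;0 0 0 -32 0;0 0 0 -32 0"}}

```text
time_s: 11.75
eef_pos: [511.4, -172.3, 113.2]
ee_rot: [-0.0, 0.097, 0.995, -0.001]
force: [-7.0, -4.3, 9.2]
grip_width: 0.151
```

```bash
python3 st.py; python3 - <<'E'
from h import *
im,d=cams.capture('top'); save('top7',im[175:290,250:390],4)
E
```

```text
t 11.75 pos [ 511.4 -172.3  113.2] yaw 168.9 F [-7.  -4.3  9.2] M [-0.698  1.096 -0.471] w 0.151 q6 -1.92
```

View pics/top7.png

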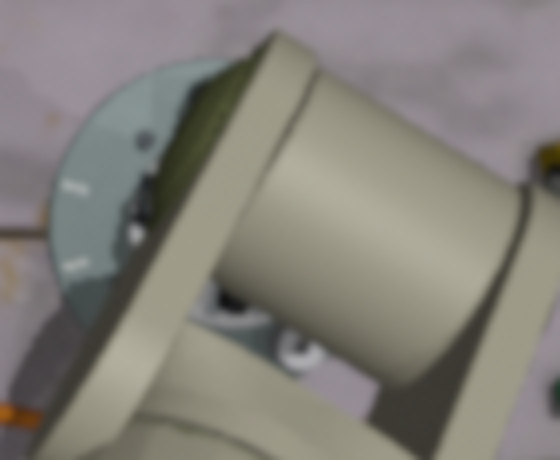

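The arm hides the dial here. The moment rose without a drop, to 0.47 N m, past the 0.45 stop criterion, so the dial is home. Now unwind and index clockwise, watching the moment.

>>> {"api": "step_arm", "payload": {"plan": "0 0 0 8 0;0 0 0 16 0;0 0 0 24 0;0 0 0 32 0;0 0 0 40 0;0 0 0 48 0;0 0 0 56 0;0 0 0 62 0;0 0 0 62 0;0 0 0 62 0", "grip_force": 80}}

```text
time_s: 12.8
eef_pos: [512.1, -171.4, 113.2]
ee_rot: [0.001, 0.595, 0.804, -0.0]
force: [-0.8, -0.3, 6.9]
grip_width: 0.146
```

```bash
python3 st.py
```

```text
t 12.8 pos [ 512.1 -171.4  113.2] yaw 107.0 F [-0.8 -0.3  6.9] M [ 0.054  0.268 -0.036] w 0.146 q6 -0.84
```

>>> {"api": "step_arm", "payload": {"plan": "0 0 0 7 0;0 0 0 14 0;0 0 0 20 0;0 0 0 20 0;0 0 0 20 0"}}

```text
time_s: 13.3
eef_pos: [512.5, -171.3, 113.2]
ee_rot: [0.001, 0.725, 0.688, 0.0]
force: [1.0, 0.8, 5.6]
grip_width: 0.144
```

```bash
python3 st.py
```

```text
t 13.3 pos [ 512.5 -171.3  113.2] yaw 87.0 F [1.  0.8 5.6] M [ 0.098 -0.073  0.14 ] w 0.144 q6 -0.49
```

>>> {"api": "step_arm", "payload": {"plan": "0 0 0 5 0;0 0 0 10 0;0 0 0 10 0;0 0 0 10 0"}}

```text
time_s: 13.7
eef_pos: [512.7, -171.4, 113.3]
ee_rot: [0.001, 0.783, 0.623, 0.001]
force: [2.1, 1.0, 5.7]
grip_width: 0.145
```

```bash
python3 st.py
```

```text
t 13.7 pos [ 512.7 -171.4  113.3] yaw 77.0 F [2.1 1.  5.7] M [ 0.061 -0.265  0.204] w 0.145 q6 -0.31
```

>>> {"api": "step_arm", "payload": {"plan": "0 0 0 5 0;0 0 0 10 0;0 0 0 10 0;0 0 0 10 0"}}

```text
time_s: 14.1
eef_pos: [512.9, -171.5, 113.3]
ee_rot: [0.001, 0.833, 0.553, 0.001]
force: [4.4, 0.1, 6.0]
grip_width: 0.148
```

```bash
python3 st.py
```

```text
t 14.1 pos [ 512.9 -171.5  113.3] yaw 67.1 F [4.4 0.1 6. ] M [ 0.014 -0.477  0.119] w 0.148 q6 -0.14
```

>>> {"api": "step_arm", "payload": {"plan": "0 0 0 5 0;0 0 0 10 0;0 0 0 10 0;0 0 0 10 0"}}

```text
time_s: 14.5
eef_pos: [513.0, -171.5, 113.2]
ee_rot: [0.001, 0.878, 0.478, 0.001]
force: [4.4, -0.1, 4.9]
grip_width: 0.148
```

```bash
python3 st.py
```

```text
t 14.5 pos [ 513.  -171.5  113.2] yaw 57.1 F [ 4.4 -0.1  4.9] M [ 0.007 -0.641  0.159] w 0.148 q6 0.03
```

>>> {"api": "step_arm", "payload": {"plan": "0 0 0 5 0;0 0 0 10 0;0 0 0 10 0;0 0 0 10 0"}}

```text
time_s: 14.9
eef_pos: [513.2, -171.7, 113.3]
ee_rot: [0.001, 0.917, 0.4, 0.001]
force: [6.1, -0.7, 4.6]
grip_width: 0.149
```

```bash
python3 st.py
```

```text
t 14.9 pos [ 513.2 -171.7  113.3] yaw 47.1 F [ 6.1 -0.7  4.6] M [-0.036 -0.767  0.218] w 0.149 q6 0.21
```

>>> {"api": "step_arm", "payload": {"plan": "0 0 0 5 0;0 0 0 8 0;0 0 0 8 0;0 0 0 8 0"}}

```text
time_s: 15.3
eef_pos: [513.3, -171.8, 113.3]
ee_rot: [0.002, 0.942, 0.335, 0.001]
force: [6.3, -1.2, 3.8]
grip_width: 0.147
```

```bash
python3 st.py
```

```text
t 15.3 pos [ 513.3 -171.8  113.3] yaw 39.1 F [ 6.3 -1.2  3.8] M [-0.148 -0.872  0.265] w 0.147 q6 0.35
```

>>> {"api": "step_arm", "payload": {"plan": "0 0 0 4 0;0 0 0 7 0;0 0 0 7 0;0 0 0 7 0"}}

```text
time_s: 15.7
eef_pos: [513.4, -171.9, 113.3]
ee_rot: [0.002, 0.961, 0.276, 0.002]
force: [7.9, -2.5, 2.9]
grip_width: 0.148
```

```bash
python3 st.py
```

```text
t 15.7 pos [ 513.4 -171.9  113.3] yaw 32.1 F [ 7.9 -2.5  2.9] M [-0.228 -0.881  0.064] w 0.148 q6 0.47
```

>>> {"api": "step_arm", "payload": {"plan": "0 0 0 4 0;0 0 0 7 0;0 0 0 7 0;0 0 0 7 0"}}

```text
time_s: 16.1
eef_pos: [513.5, -172.0, 113.3]
ee_rot: [0.002, 0.976, 0.217, 0.002]
force: [7.9, -2.2, 2.6]
grip_width: 0.143
```

```bash
python3 st.py
```

```text
t 16.1 pos [ 513.5 -172.   113.3] yaw 25.1 F [ 7.9 -2.2  2.6] M [-0.326 -0.976  0.144] w 0.143 q6 0.59
```

Two clicks are clear: the moment dropped from 0.27 to 0.06, and the lead now fits click 2. Now the third click, in small steps.

>>> {"api": "step_arm", "payload": {"plan": "0 0 0 4 0;0 0 0 8 0;0 0 0 8 0;0 0 0 8 0"}}

```text
time_s: 16.5
eef_pos: [513.5, -172.2, 113.3]
ee_rot: [0.002, 0.989, 0.149, 0.002]
force: [8.9, -2.3, 2.2]
grip_width: 0.144
```

```bash
python3 st.py
```

```text
t 16.5 pos [ 513.5 -172.2  113.3] yaw 17.1 F [ 8.9 -2.3  2.2] M [-0.485 -1.02   0.176] w 0.144 q6 0.73
```

>>> {"api": "step_arm", "payload": {"plan": "0 0 0 3 0;0 0 0 6 0;0 0 0 6 0;0 0 0 6 0"}}

```text
time_s: 16.9
eef_pos: [513.6, -172.3, 113.3]
ee_rot: [0.002, 0.995, 0.097, 0.002]
force: [8.5, -3.4, 2.1]
grip_width: 0.148
```

```bash
python3 st.py
```

```text
t 16.9 pos [ 513.6 -172.3  113.3] yaw 11.1 F [ 8.5 -3.4  2.1] M [-0.557 -1.026  0.304] w 0.148 q6 0.84
```

>>> {"api": "step_arm", "payload": {"plan": "0 0 0 3 0;0 0 0 5 0;0 0 0 5 0;0 0 0 5 0"}}

```text
time_s: 17.3
eef_pos: [513.6, -172.4, 113.3]
ee_rot: [0.002, 0.999, 0.053, 0.002]
force: [8.1, -4.5, 1.7]
grip_width: 0.149
```

```bash
python3 st.py
```

```text
t 17.3 pos [ 513.6 -172.4  113.3] yaw 6.1 F [ 8.1 -4.5  1.7] M [-0.624 -1.027  0.077] w 0.149 q6 0.92
```

Third drop, 0.30 to 0.08 N m, and the lead fits click 3. Back off to in-line, open, rise, and swing aside to look.

>>> {"api": "step_arm", "payload": {"plan": "0 0 0 -4 0;0 0 0 -7 0;0 0 0 -7 0;0 0 0 -7 25;0 0 0 -7 40;0 0 0 -7 70;0 0 0 -7 100;0 0 0 -7 100;0 0 0 -7 100"}}

```text
time_s: 18.2
eef_pos: [511.9, -171.1, 112.3]
ee_rot: [-0.0, 0.994, 0.113, -0.0]
force: [-0.0, 1.1, 0.4]
grip_width: 0.999
```

>>> {"api": "step_arm", "payload": {"plan": "0 0 -2 0 100;0 0 -6 0 100;0 0 -10 0 100;-3 1 -14 0 100;-7 3 -16 0 100;-11 6 -16 0 100;-13 10 -16 0 100;-13 14 -16 0 100;-13 18 -16 0 100;-13 20 -16 0 100"}}

```text
time_s: 19.2
eef_pos: [429.9, -397.9, 271.6]
ee_rot: [-0.0, 0.994, 0.112, -0.0]
force: [0.0, 0.4, 0.2]
grip_width: 1.004
```

```bash
python3 st.py; python3 - <<'E'
from h import *
im,d=cams.capture('top'); np.savez('pics/t8.npz',im=im,d=d); save('top8',im[130:330,90:390],2.6)
E
```

```text
t 19.2 pos [ 429.9 -397.9  271.6] yaw 12.9 F [0.  0.4 0.2] M [ 0.04  -0.038  0.024] w 1.004 q6 0.4
```

View pics/top8.png

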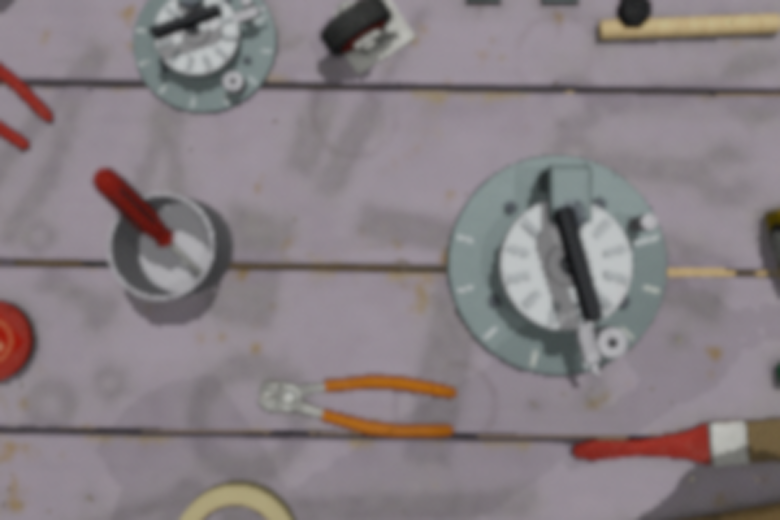

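The top view shows the index arm at crop (595,370), about 165° clockwise from the bracket, which is click 3; the marks for clicks 4 to 6 are uncovered at (533,357), (491,332) and (465,292). The driver's blade is inside the tin near (200,272), and the gripper is clear. Hand in.

```bash
python3 - <<'E'
from h import *
print(workorder.finish_job())
E
```

```text
the job is handed in; nothing more can be done
None
```

I finished the job and handed it in at about 19 s of the 72 s allowed; the hand-in reports no verdict.

- **Screwdriver:** I pulled it straight up out of the bush and set it blade down in the tin. After release it leaned over the tin's rim. I measured its tilt at about 39°, against a limit of 48°, and left it there. The handle's height fits a tip resting on the floor. The last picture shows the blade inside the tin and the tin upright.
- **Zeroing:** I turned the T-handle anticlockwise. The dial jumped once (click 1 to 0), then the moment only rose, to 0.47 N m, past the 0.45 N m stop criterion. The arm hid the dial from the top camera here, so the home position rests on the moment reading alone.
- **Indexing:** I turned clockwise in small steps and counted three drops in moment, backed off to in-line, then let go.
    - **Weakest reading:** the first drop was less distinct than the others, with the moment a little higher than expected afterwards. The second and third fitted the stem model well.
- **Last check:** the top view shows the index arm about 165° clockwise from the bracket, which is click 3. The gripper is clear of everything, with near-zero force.

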